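# Take the setting ring from its sliding-lid case to the roundness tester

## Robot

A 7-joint arm with a two-finger parallel gripper is mounted at the origin on the work surface. World frame = base frame: x ahead of the robot, y to its left, z up, the work surface at z = 0. Lengths are in m, angles in degrees, forces in N, time in s.
With the tool pointing down it reaches from about 0.425 to 0.875 m from the base axis. Payload 4.7 kg.
Tool frame: the origin (TCP) lies at the very end of the fingers, on their centre line; the grasp point (between the pads) lies 19 mm behind it; z points along the fingers, y is the line along which they close (so a half turn about z gives the same grasp; the last joint's range is limited). The gripper opens to 87 mm and grips with 3 to 60 N. Pads are 19 mm wide; open, the fingers measure 117 mm over their backs; the gripper's body (75 mm by 190 mm) begins 51 mm behind the grasp point.
Start: joints at [-72.76, 18.392, -4.016, 83.108, 1.295, 78.541, -3.26], TCP at [0.184, 0.623, 0.223] pointing down, gripper open.
Joint ranges: [-163.93, 163.93], [-17.29, 119.83], [-79.2, 71.16], [3.27, 140.29], [-89.18, 269.18], [5.43, 117.66], [-154.24, 154.24]. Speed limits (degrees/s): [147.25, 147.25, 180, 180, 180, 180, 180].

## Interface

Orientations are given as [roll, pitch, yaw] about the fixed x, y, z axes, in that order (R = Rz(yaw) Ry(pitch) Rx(roll)).
In Python, from cell import telemetry, cams, env gives the robot as it stands.
- The arm moves only by the tool arm_command, never from a script. Its argument "series" is text: rows parted by semicolons, each of 5 numbers parted by spaces: the shift along the tool's x, y, z in mm, then the turn about the tool's z in rad, then the closure in counts, from 0 (fully open) to 255 (shut). A call has 1 to 20 rows; each row shifts and turns the commanded pose from where the row before left it, along the tool's axes as they then stand; what a row does not reach is not made up. A row lasts 1/12 s, in which the tool goes at most 41.7 mm and 7.16 degrees, less where a joint would pass 70% of its speed; a pose out of reach is approached as far as the arm can. A call is refused whole if a number of a shift passes 41.7 or a number of a turn 0.125, either way. A call with a gripper value outside its range is refused whole. The fingers move at their own pace and stop on an object; "squeeze" is the grip in N (left out, the last holds). Time passes only in rows, so rows that do not move let the fingers close. It gives the time, the measured TCP pose, the force, the opening and the grip force at its end, in the units of the state.
- telemetry.get_obs(): the state, without advancing time (a new reading comes with each control period).
- cams.read_camera(name): name is "side" or "top" or "wrist"; returns the picture (400x640x3 uint8, blue, green, red); there is no depth.
- cams.calibration(name): a dict with "K" (3x3 intrinsics, pixels), "origin" and "rotation" of the camera in the world; the wrist camera has in their place "hand_eye" (4x4, takes a point from camera to tool coordinates, whose origin is the TCP and whose axes are the flange's). Camera axes: x right, y down, z forward; pixel columns grow to the right and rows downward; lengths in m; the calibration is good to about 2 mm. A picture is of the moment at which its call begins: read the wrist's pose just before it. calibration takes no time and is no camera call.
- env.sign_off(): hands the job in; it is judged then, once.
The state is a dict: "time_s": time; "qpos": joint angles; "joint_velocities": joint speeds; "effort": joint torques, N m; "tool_pos": TCP position; "tool_rot": TCP orientation; "force": force on the tool from outside, world axes, zero at the start; "wrist_torque": the same for the moment, N m; "grip_width": finger opening in m; "grasp_force": force on a finger pad.
Only numpy, scipy, OpenCV 4.12 (cv2) and the standard library are available. Lean on these libraries where they do the work, as an engineer would, in place of code of your own. Each camera call takes 0.05 s, during which the arm holds its last target. There are 200 camera calls.

## Task

Open the wooden gauge case by pressing down on its flat sliding lid and dragging it back out towards its low front end as far as it will go; the lid is thin, so never press on it with more than 30 N. Then take out the larger of the two steel setting rings and lay it flat in the middle of the roundness tester's turntable, setting it down gently and without knocking the tester, because its bearing is delicate. Leave the smaller ring in the case, the lid open, and everything else where it is.

Things in the scene. Friction and masses are not known exactly. Their poses are not given: they have to be found in the camera images.
- case: Gauge case of brown wood, fixed to the bench, 200 (x) x 150 (y) x 46 mm high. Origin at the centre of its underside, z up; -x is its low front end, over which the lid slides out. Side and rear walls are 10 mm thick and 46 mm high; the lid's long edges run in grooves under 8 mm wide lips on the side walls, whose tops stand 5.5 mm above the lid's face.
- case_floor (a point): Point on the case's inner floor (8 mm above the bench) midway between the two rings; axes as the case's. The rings' compartment reaches from 68 mm in front (-x) to 55 mm behind (+x) of it and 65 mm to each side. The rings stand on the floor at y = +33 and -33 mm from it (which is where varies), each loosely over a fixed wooden spigot, 20 mm diameter, 7 mm high.
- lid (a joint): How far the lid has been slid out, in m: 0 closed, 0.130 at its stop, grows as the lid moves towards the case's -x. It starts at 0 to 0.010 and stays where it is left. Its grooves are snug: it takes a pull of about 6 to 9 N along the slide, so fingertips slip on it unless they are kept pressed down with some 15 to 22 N.
- lid_top (a point): Point on the top of the flat, smooth, unyielding plywood lid (190 x 138 x 6 mm, nothing to hook or pinch), on its centre line, 45 mm in front (-x) of its rear edge; moves with the lid. Axes as the case's. 40.5 mm above the bench, 134 mm wide between the lips; closed, it covers the case from x = -100 to +90 mm. A tool that lands on it at 20 mm/s already strikes it with over 30 N; 10 mm/s is safe.
- ring_large_mid (a point): Centre, half-way up, of the larger plain steel setting ring: outer diameter 50 mm, bore 28 mm, 20 mm high, 0.15 to 0.26 kg, axis z upright.
- ring_small_mid (a point): Centre, half-way up, of the smaller steel setting ring: outer diameter 38 mm, bore 24 mm, 20 mm high.
- turntable_top (a point): Centre of the flat top of the roundness tester's turntable, a steel disc of 150 mm diameter with turned circles, on a 173 mm knurled collar; its face is 128 mm above the bench. It does not turn. Axes as the tester's: the column (58 mm diameter, 0.52 m high) stands 280 mm away in +y, its detector arm swung aside to the column's +x side, 0.24 m up and more.
- vblock: Bystander, to be left alone: steel V-block, 70 x 45 x 38 mm. Origin under its middle.
- caliper: Bystander, to be left alone: steel caliper lying flat, 225 mm long, 10 mm high. Origin under its middle.
- spirit: Bystander, to be left alone: white plastic bottle, 60 mm diameter, 130 mm high. Origin under its middle.
- micrometer: Bystander, to be left alone: outside micrometer lying flat, about 140 mm long. Origin under its middle.
- brush: Bystander, to be left alone: cleaning brush lying flat, 170 mm long. Origin under its middle.
Mind the look-alikes: they are no part of the job. Several things have the shape of the case; the one meant has the colours described above.

How it is judged:
By the outcome, as a careful person would: the job done as asked, in the order asked, and still so for the second after the job is handed in, with the robot touching nothing.
It also fails if it takes over 64 s, if anything falls off the work surface, if the arm or the gripper's body presses on something with over 40 N, if the wrist force passes 120 N, or if a joint passes its speed limit or range.

## Working session

There is one attempt and no reset: what is moved stays moved. The work goes in short steps, Python scripts to look and compute and a tool call to move; the robot and the scene stay as the last step left them, time stands still between calls to the robot, and variables do not carry over. Pictures are saved under pics/ and viewed, at most 10 in all, crops included, and the job is handed in when it is done.

Besides the shell and the picture viewer there is one more tool, called after "Call:" by a JSON object that holds its "op" and its "data", one argument or row to a line. arm_command: Moves the arm, as the interface text tells. Its arguments: {"type":"object","properties":{"series":{"type":"string"},"squeeze":{"type":"number"}},"required":["series"]}

```bash
mkdir -p pics
cat > h.py <<'E'
import numpy as np, cv2
from scipy.spatial.transform import Rotation as Ro
from cell import telemetry, cams, env
def pose():
    o=telemetry.get_obs(); return np.array(o['tool_pos']), Ro.from_euler('xyz',o['tool_rot'],degrees=True).as_matrix()
def cam(n):
    c=cams.calibration(n)
    if n!='wrist': return np.array(c['K']),np.array(c['origin']),np.array(c['rotation'])
    p,R=pose(); H=np.array(c['hand_eye']); return np.array(c['K']),R@H[:3,3]+p,R@H[:3,:3]
def ray(n,px,z,C=None):
    K,o,R=C or cam(n); out=[]
    for u,v in px:
        d=R@np.linalg.solve(K,[u,v,1]); out.append(o+d*(z-o[2])/d[2])
    return np.array(out)
def proj(n,P,C=None):
    K,o,R=C or cam(n); q=(np.atleast_2d(P)-o)@R; q=q@K.T; return q[:,:2]/q[:,2:]
E
python3 - <<'E'
from h import *
for n in('top','side'):
    cv2.imwrite(f'pics/{n}0.png',cams.read_camera(n)); K,o,R=cam(n); print(n,K.tolist(),o,R.tolist())
print(telemetry.get_obs()); print(cams.calibration('wrist'))
E
```

```text
top [[507.7474395947318, 0.0, 313.9304521893813], [0.0, 507.7474395947318, 200.1647243670874], [0.0, 0.0, 1.0]] [ 0.34792762 -0.15416403  1.65544365] [-171.49805668029757, -0.18131850669680932, -89.93068719918375]
side [[365.742649243721, 0.0, 316.41481563430244], [0.0, 365.742649243721, 200.45232245790442], [0.0, 0.0, 1.0]] [0.41410805 0.56418505 0.77743847] [-131.0349282560067, -0.24335688170312555, -165.90935309982314]
{'time_s': 0.1, 'qpos': array([-72.76045335,  18.43620316,  -4.01668783,  83.16817684,
         1.29714615,  78.53993884,  -3.25883841]), 'joint_velocities': array([ 0.02233708, -0.0783046 , -0.00703336, -0.0849939 ,  0.0834376 ,
       -0.06522863,  0.11883638]), 'effort': array([ 2.33518758e-04, -4.92571092e+01, -4.05312767e-01, -3.13397813e+01,
       -6.40337658e-02,  3.96081386e-02,  7.08537050e-05]), 'tool_pos': array([0.18377561, 0.62296648, 0.22155296]), 'tool_rot': array([-1.79901037e+02,  7.13505369e-03,  1.63572747e+02]), 'force': array([ 0.04348398, -0.27162238,  0.11911064]), 'wrist_torque': array([-0.02825616,  0.00415076, -0.00263066]), 'grasp_force': 0.0, 'grip_width': 0.08745400517076475}
{'K': array([[289.04975649,   0.        , 318.69614647],
       [  0.        , 289.04975649, 198.98179104],
       [  0.        ,   0.        ,   1.        ]]), 'hand_eye': array([[ 1.94712556e-04, -9.52298168e-01, -3.05169071e-01,
         8.44057662e-02],
       [ 9.99998570e-01,  6.98080642e-04, -1.54035479e-03,
        -9.75712455e-04],
       [ 1.67990966e-03, -3.05168334e-01,  9.52296942e-01,
        -1.63036122e-01],
       [ 0.00000000e+00,  0.00000000e+00,  0.00000000e+00,
         1.00000000e+00]])}
```

View pics/top0.png

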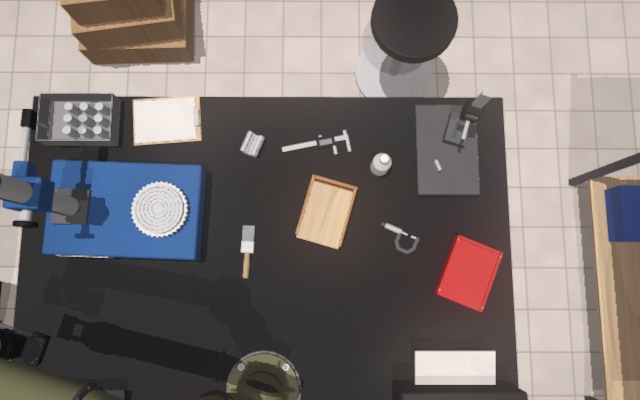

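View pics/side0.png

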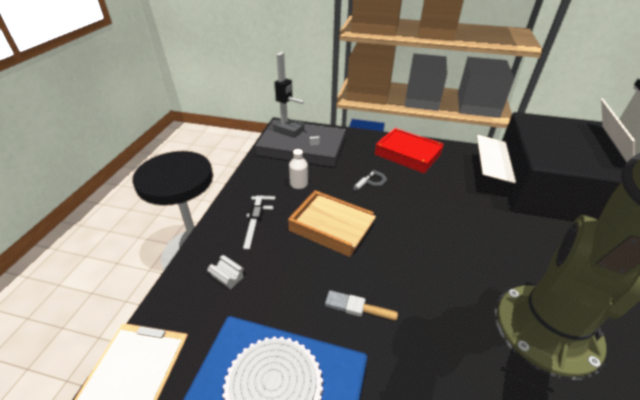

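```bash
python3 - <<'E'
s=open('h.py').read()
s=s.replace("np.array(c['rotation'])","Ro.from_euler('xyz',c['rotation'],degrees=True).as_matrix()")
open('h.py','w').write(s)
E
python3 - <<'E'
from h import *
print(proj('top',[[0,0,0],[.184,.623,.2]]))
im=cv2.imread('pics/top0.png'); cv2.imwrite('pics/crop0.png',cv2.resize(im[160:265,280:380],None,fx=5.5,fy=5.5,interpolation=cv2.INTER_CUBIC))
b=im.astype(int)
g=cv2.inRange(im[130:280,110:210],(90,90,90),(255,255,255))
n,l,st,c=cv2.connectedComponentsWithStats(g); i=1+np.argmax(st[1:,4]); px=c[i]+[110,130]; print(px,st[i],ray('top',[px],.128))
print(ray('top',[(314,176),(357,186),(341,248),(297,237)],.046))
E
```

```text
[[262.74319583 388.67586554]
 [ 32.92224038 335.28798048]]
[158.8545809  208.89473684] [  20   50   59   58 2565] [[0.54872009 0.31127704 0.128     ]]
[[ 0.66739373 -0.15909534  0.046     ]
 [ 0.63486415 -0.29756509  0.046     ]
 [ 0.43577881 -0.24471918  0.046     ]
 [ 0.47035731 -0.10543446  0.046     ]]
```

View pics/crop0.png

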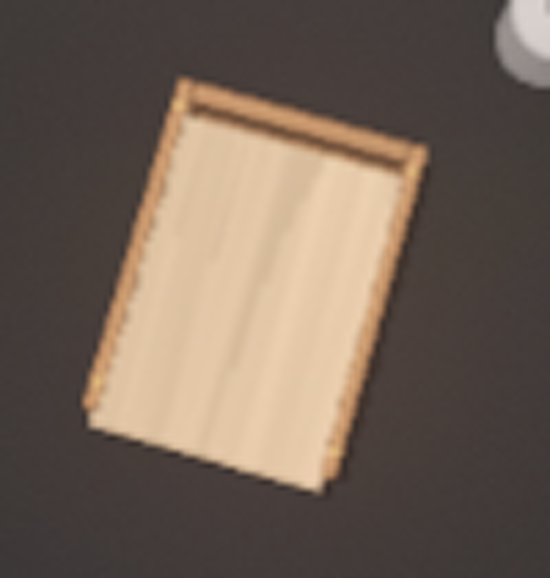

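The top view shows two case-shaped things: the brown wooden case at (327,212) and a red one at (470,274). I choose the brown one. The crop confirms pale plywood lid and brown walls, with the rear wall at the upper (far) end, so the lid slides out towards the robot. The turntable is at (159,209).

```bash
cat >> h.py <<'E'
def go(x,y,z,yaw):
    "print shift in present tool axes (mm), turn (rad) to reach target"
    p,R=pose(); d=R.T@(np.array([x,y,z])-p)*1e3
    o=telemetry.get_obs(); t=(o['tool_rot'][2]-yaw+180)%360-180
    print('shift',d.round(1),'turn',round(np.radians(t),3))
E
python3 - <<'E'
from h import *
L=np.array([[312.7,174.5],[357.6,186.9],[340.9,246.9],[296,234.5]])
P=ray('top',L,.046); print(P)
v=P[0]-P[3]+P[1]-P[2]; w=P[0]-P[1]+P[3]-P[2]
print([np.linalg.norm(P[i]-P[i-1]) for i in range(4)],np.degrees(np.arctan2(v[1],v[0])),np.degrees(np.arctan2(w[1],w[0])),P.mean(0))
o=telemetry.get_obs();print(o['tool_pos'],o['tool_rot'])
a=np.radians(-15);c=P.mean(0);t=c+.03*np.array([np.cos(a),np.sin(a),0]);print(t)
go(t[0],t[1],.25,75)
E
```

```text
[[ 0.672319   -0.15489125  0.046     ]
 [ 0.63192645 -0.29946337  0.046     ]
 [ 0.43924646 -0.24442606  0.046     ]
 [ 0.47828618 -0.1022135   0.046     ]]
[np.float64(0.20105641303112082), np.float64(0.15010881187673214), np.float64(0.20038633350007837), np.float64(0.14747377342931878)] -15.564656825892882 74.51858299081655 [ 0.55544452 -0.20024855  0.046     ]
[0.18377561 0.62296648 0.22155296] [-1.79901037e+02  7.13505369e-03  1.63572747e+02]
[ 0.5844223  -0.20801312  0.046     ]
shift [-619.3 -683.8  -27.2] turn 1.546
```

Call:
{"op": "arm_command", "data": {
  "series": "-27.6 -24.2 -2.2 0 255;-27.6 -24.2 -2.2 0 255;-27.6 -24.2 -2.2 0 255;-27.6 -24.2 -2.2 0 255;-27.6 -24.2 -2.2 0 255;-27.6 -24.2 -2.2 0 255;-27.6 -24.2 -2.2 0 255;-27.6 -24.2 -2.2 0 255;-27.6 -24.2 -2.2 0 255;-27.6 -24.2 -2.2 0 255;-27.6 -24.2 -2.2 0 255;-27.6 -24.2 -2.2 0 255",
  "squeeze": 20
}}

```text
time_s: 1.1
tool_pos: [0.4199, 0.2494, 0.2489]
tool_rot: [180.0, -0.0, 163.6]
force: [0.5, -0.1, -0.8]
grip_width: 0.0155
grasp_force: 0.0
```

Call:
{"op": "arm_command", "data": {
  "series": "-22 -30.2 0 0 255;-22 -30.2 0 0 255;-22 -30.2 0 0 255;-22 -30.2 0 0 255;-22 -30.2 0 0 255;-22 -30.2 0 0 255;-22 -30.2 0 0 255;-22 -30.2 0 0 255;-22 -30.2 0 0 255;-22 -30.2 0 0 255;-22 -30.2 0 0 255;-22 -30.2 0 0 255;-22 -30.2 0 0 255"
}}

```text
time_s: 2.18
tool_pos: [0.5829, -0.2076, 0.2486]
tool_rot: [180.0, -0.0, 163.6]
force: [0.6, -0.3, 0.7]
grip_width: 0.0003
grasp_force: 0.0
```

Call:
{"op": "arm_command", "data": {
  "series": "0 0 0 0.119 255;0 0 0 0.119 255;0 0 0 0.119 255;0 0 0 0.119 255;0 0 0 0.119 255;0 0 0 0.119 255;0 0 0 0.119 255;0 0 0 0.119 255;0 0 0 0.119 255;0 0 0 0.119 255;0 0 0 0.119 255;0 0 0 0.119 255;0 0 0 0.119 255;0 0 0 0 255;0 0 0 0 255"
}}

```text
time_s: 3.43
tool_pos: [0.5825, -0.206, 0.2485]
tool_rot: [-180.0, 0.0, 75.1]
force: [0.5, -0.2, 0.1]
grip_width: 0.0004
grasp_force: 0.0
```

Run:
```python
from h import *
C=cam('wrist'); im=cams.read_camera('wrist'); cv2.imwrite('pics/w1.png',im)
np.save('C1.npy',np.array([*C[0].ravel(),*C[1],*C[2].ravel()]))
a=np.radians(-15.5);R=np.array([[np.cos(a),-np.sin(a),0],[np.sin(a),np.cos(a),0],[0,0,1]])
c=np.array([.5554,-.2002,0])
for q in ([.1,.075,.046],[.1,-.075,.046],[-.1,-.075,.046],[-.1,.075,.046]): print(q,proj('wrist',c+R@np.array(q),C))
print(telemetry.get_obs())
```

```text
[0.1, 0.075, 0.046] [[379.0258165  115.21772168]]
[0.1, -0.075, 0.046] [[370.8060989  228.78535541]]
[-0.1, -0.075, 0.046] [[225.1850002  227.22224929]]
[-0.1, 0.075, 0.046] [[214.28413708 113.2907424 ]]
{'time_s': 3.4833, 'qpos': array([-27.19999442,  19.99054147,  56.62791683,  87.43448473,
       -16.76050577,  81.64671992,  15.41359312]), 'joint_velocities': array([ 0.30849214, -0.2258453 , -0.26973528, -0.0689307 ,  0.03611711,
        0.0166609 , -0.36957533]), 'effort': array([ -0.09750493, -35.43794274,   9.36507493, -30.19791126,
        -0.05282381,   0.0602501 ,  -0.0394553 ]), 'tool_pos': array([ 0.58256054, -0.20606386,  0.24864452]), 'tool_rot': array([-1.79967604e+02,  3.88706050e-03,  7.51262248e+01]), 'force': array([-0.05088738,  0.60977053,  0.3272668 ]), 'wrist_torque': array([-0.09111425,  0.04669753,  0.01965465]), 'grasp_force': 0.0, 'grip_width': 0.0007233086898581119}
```

View pics/w1.png

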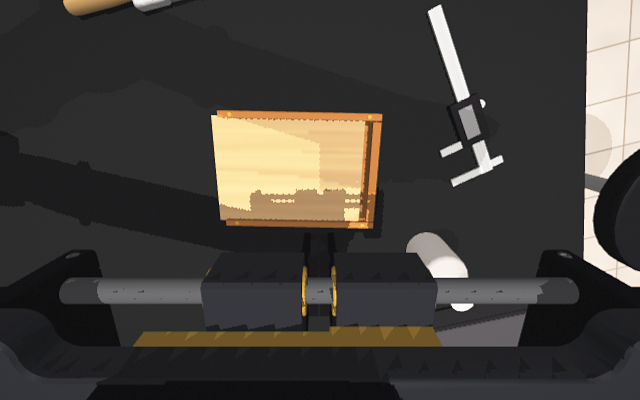

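The wrist view shows the case corners at (217,110), (383,114), (374,228) and (226,225), about 3 px from where I predicted. That puts the case centre near (0.557,-0.199), and the lid is nearly closed.

Run:
```python
from h import *
b=ray('top',[(380,158)],.13)[0]; c=np.array([.5572,-.1995]); a=np.radians(-15.3)
u=np.array([np.cos(a),np.sin(a)]); d=b[:2]-c; print('bottle case xy',d@u, d@[-u[1],u[0]])
t=c+.045*u; go(*t,.052,74.7)
```

```text
bottle case xy 0.18781744035069003 -0.1169529114399645
shift [ -0.5  18.9 196.6] turn 0.007
```

Call:
{"op": "arm_command", "data": {
  "series": "0 4.7 25 0.007 255;0 4.7 35 0 255;0 4.7 35 0 255;0 4.7 35 0 255;-0.5 0 35 0 255;0 0 20 0 255;0 0 8 0 255;0 0 3.5 0 255;0 0 0 0 255;0 0 0 0 255;0 0 0 0 255"
}}

```text
time_s: 4.4
tool_pos: [0.602, -0.2122, 0.0544]
tool_rot: [179.8, -0.0, 74.6]
force: [-0.6, 0.6, 0.2]
grip_width: 0.0007
grasp_force: 0.0
```

Call:
{"op": "arm_command", "data": {
  "series": "0 0 0.7 0 255;0 0 0.7 0 255;0 0 0.7 0 255;0 0 0.7 0 255;0 0 0.7 0 255;0 0 0.7 0 255;0 0 0.7 0 255;0 0 0.7 0 255;0 0 0.7 0 255;0 0 0.7 0 255;0 0 0.7 0 255;0 0 0.7 0 255"
}}

```text
time_s: 5.4
tool_pos: [0.6007, -0.2117, 0.044]
tool_rot: [-180.0, -0.0, 74.5]
force: [-0.8, -0.2, -0.5]
grip_width: 0.0006
grasp_force: 0.0
```

Call:
{"op": "arm_command", "data": {
  "series": "0 0 0.6 0 255;0 0 0.6 0 255;0 0 0.6 0 255;0 0 0.6 0 255;0 0 0.6 0 255;0 0 0.4 0 255"
}}

```text
time_s: 5.9
tool_pos: [0.6007, -0.2117, 0.041]
tool_rot: [-180.0, -0.0, 74.5]
force: [-1.2, 1.0, 4.5]
grip_width: 0.0005
grasp_force: 2.4
```

Call:
{"op": "arm_command", "data": {
  "series": "0 0 0.4 0 255;0 0 0.2 0 255;0 0 0 0 255"
}}

```text
time_s: 6.15
tool_pos: [0.6008, -0.2117, 0.041]
tool_rot: [180.0, -0.0, 74.5]
force: [-2.2, 1.4, 6.2]
grip_width: 0.0003
grasp_force: 3.2
```

Call:
{"op": "arm_command", "data": {
  "series": "0 0 0.5 0 255;0 0 0.5 0 255;0 0 0 0 255;0 0 0 0 255"
}}

```text
time_s: 6.48
tool_pos: [0.6008, -0.2117, 0.0409]
tool_rot: [180.0, -0.1, 74.5]
force: [-3.3, 2.2, 12.6]
grip_width: 0.0003
grasp_force: 6.0
```

Call:
{"op": "arm_command", "data": {
  "series": "0 0 0.5 0 255;0 0 0.4 0 255;0 0 0 0 255;0 0 0 0 255"
}}

```text
time_s: 6.82
tool_pos: [0.6008, -0.2117, 0.0408]
tool_rot: [-180.0, -0.1, 74.5]
force: [-6.6, 3.9, 17.6]
grip_width: 0.0004
grasp_force: 8.5
```

Call:
{"op": "arm_command", "data": {
  "series": "0 -1 0 0 255;0 -1.5 0 0 255;0 -2 0 0 255;0 -2 0 0 255"
}}

```text
time_s: 7.15
tool_pos: [0.5986, -0.2113, 0.041]
tool_rot: [179.5, 0.0, 74.5]
force: [5.4, -1.4, 6.6]
grip_width: 0.0001
grasp_force: 3.3
```

Call:
{"op": "arm_command", "data": {
  "series": "0 0 0.6 0 255;0 0 0.6 0 255;0 0 0 0 255"
}}

```text
time_s: 7.4
tool_pos: [0.5984, -0.2112, 0.0408]
tool_rot: [179.5, -0.0, 74.5]
force: [0.7, 0.2, 14.7]
grip_width: 0.0002
grasp_force: 7.3
```

Call:
{"op": "arm_command", "data": {
  "series": "0 0 0.6 0 255;0 0 0.3 0 255;0 0 0 0 255"
}}

```text
time_s: 7.65
tool_pos: [0.5984, -0.2112, 0.0408]
tool_rot: [179.5, -0.1, 74.5]
force: [-0.1, 1.4, 19.7]
grip_width: 0.0004
grasp_force: 9.9
```

Call:
{"op": "arm_command", "data": {
  "series": "0 -1 0 0 255;0 -1 0 0 255;0 -1 0 0 255"
}}

```text
time_s: 7.9
tool_pos: [0.5983, -0.2112, 0.0409]
tool_rot: [179.1, 0.0, 74.6]
force: [7.5, -2.1, 11.9]
grip_width: 0.0003
grasp_force: 5.8
```

Call:
{"op": "arm_command", "data": {
  "series": "0 0 0.6 0 255;0 0 0.6 0 255;0 0 0.3 0 255;0 0 0 0 255"
}}

```text
time_s: 8.23
tool_pos: [0.5983, -0.2112, 0.0407]
tool_rot: [179.2, -0.0, 74.6]
force: [3.1, 0.5, 22.1]
grip_width: 0.0003
grasp_force: 10.9
```

Call:
{"op": "arm_command", "data": {
  "series": "0 -1 0 0 255;0 -1 0 0 255;0 -1 0 0 255"
}}

```text
time_s: 8.48
tool_pos: [0.5971, -0.2108, 0.0408]
tool_rot: [178.9, 0.0, 74.6]
force: [7.6, -0.5, 18.2]
grip_width: 0.0004
grasp_force: 8.7
```

Call:
{"op": "arm_command", "data": {
  "series": "0 -2 0.1 0 255;0 -2 0.1 0 255;0 -2 0 0 255;0 -2 0 0 255;0 -2 0 0 255"
}}

```text
time_s: 8.9
tool_pos: [0.5879, -0.2082, 0.0408]
tool_rot: [178.9, -0.0, 74.6]
force: [7.9, -0.4, 18.5]
grip_width: 0.0005
grasp_force: 9.3
```

Call:
{"op": "arm_command", "data": {
  "series": "0 -2.5 0 0 255;0 -3 0 0 255;0 -3 0 0 255;0 -3 0 0 255;0 -3 0 0 255;0 -3 0 0 255;0 -3 0 0 255;0 -3 0 0 255"
}}

```text
time_s: 9.57
tool_pos: [0.5656, -0.2018, 0.0408]
tool_rot: [178.9, -0.0, 74.6]
force: [7.4, -0.8, 19.5]
grip_width: 0.0009
grasp_force: 9.9
```

Call:
{"op": "arm_command", "data": {
  "series": "0 -3 0 0 255;0 -3 0 0 255;0 -3 0 0 255;0 -3 0 0 255;0 -3 0 0 255;0 -3 0 0 255;0 -3 0 0 255;0 -3 0 0 255;0 -3 0 0 255;0 -3 0 0 255"
}}

```text
time_s: 10.4
tool_pos: [0.5372, -0.1936, 0.0407]
tool_rot: [178.9, -0.1, 74.6]
force: [7.7, 0.3, 22.0]
grip_width: 0.0002
grasp_force: 10.7
```

Force is creeping up, so I'll ease it slightly.

Call:
{"op": "arm_command", "data": {
  "series": "0 -3 -0.2 0 255;0 -3 -0.1 0 255;0 -3 -0.1 0 255;0 -3 0 0 255;0 -3 -0.1 0 255;0 -3 0 0 255;0 -3 -0.1 0 255;0 -3 0 0 255;0 -3 0 0 255;0 -3 0 0 255"
}}

```text
time_s: 11.23
tool_pos: [0.5081, -0.1853, 0.0407]
tool_rot: [178.9, -0.1, 74.6]
force: [9.0, 1.1, 19.8]
grip_width: 0.0002
grasp_force: 10.1
```

Call:
{"op": "arm_command", "data": {
  "series": "0 -3 0 0 255;0 -3 0 0 255;0 -3 -0.1 0 255;0 -3 0 0 255;0 -3 0 0 255;0 -3 -0.1 0 255;0 -3 0 0 255;0 -3 0 0 255"
}}

```text
time_s: 11.9
tool_pos: [0.4851, -0.1787, 0.0407]
tool_rot: [178.9, -0.1, 74.6]
force: [9.1, 0.8, 20.5]
grip_width: 0.0006
grasp_force: 10.3
```

Call:
{"op": "arm_command", "data": {
  "series": "0 -1.5 0 0 255;0 -1.5 0 0 255;0 -1 0 0 255;0 -1 0 0 255"
}}

```text
time_s: 12.23
tool_pos: [0.4816, -0.1778, 0.0408]
tool_rot: [178.7, -0.1, 74.6]
force: [11.2, -1.4, 15.5]
grip_width: 0.0004
grasp_force: 7.7
```

Call:
{"op": "arm_command", "data": {
  "series": "0 0 0.6 0 255;0 0 0.4 0 255;0 -1 0 0 255;0 -1 0 0 255;0 -1 0 0 255;0 0 0 0 255"
}}

```text
time_s: 12.73
tool_pos: [0.4806, -0.1778, 0.0407]
tool_rot: [178.5, -0.1, 74.6]
force: [13.1, -2.1, 18.9]
grip_width: 0.0005
grasp_force: 9.3
```

Call:
{"op": "arm_command", "data": {
  "series": "0 0.5 -1.5 0 255;0 1 -1.5 0 255;0 1 -3 0 255;0 0 -15 0 255;0 0 -30 0 255;0 0 -35 0 255;0 10 -35 0 44;0 20 -35 0 44;0 30 -15 0 44;0 30 0 0 44;0 10 0 0 44;0 0 0 0 44;0 0 0 0 44;0 0 0 0 44"
}}

```text
time_s: 13.9
tool_pos: [0.5649, -0.2025, 0.2046]
tool_rot: [-179.9, -0.0, 74.5]
force: [0.4, -0.3, -0.1]
grip_width: 0.0456
grasp_force: 0.0
```

Run:
```python
from h import *
C=cam('wrist'); im=cams.read_camera('wrist'); cv2.imwrite('pics/w2.png',im)
np.save('C2.npy',np.array([*C[0].ravel(),*C[1],*C[2].ravel()]))
c=np.array([.5572,-.1995,0]); R=Ro.from_euler('z',-15.3,degrees=True).as_matrix()
for q in ([.035,.033,.028],[.035,-.033,.028],[.1,.075,.046],[.1,-.075,.046],[-.1,.075,.046]): print(q,proj('wrist',c+R@np.array(q),C))
o=telemetry.get_obs();print(o['tool_pos'],o['tool_rot'],o['grip_width'],o['qpos'])
```

```text
[0.035, 0.033, 0.028] [[341.75801228 150.22114218]]
[0.035, -0.033, 0.028] [[340.67232946 203.60625555]]
[0.1, 0.075, 0.046] [[404.79814271 112.92294706]]
[0.1, -0.075, 0.046] [[394.10803737 240.62878611]]
[-0.1, 0.075, 0.046] [[217.40353264 113.70783938]]
[ 0.56501389 -0.20229872  0.20484524] [-1.79923867e+02 -5.45707803e-02  7.44721170e+01] 0.04955169837794634 [-30.91277677  20.05389464  59.97958576  93.65245702 -17.79978358
  76.72936976  16.20465157]
```

View pics/w2.png

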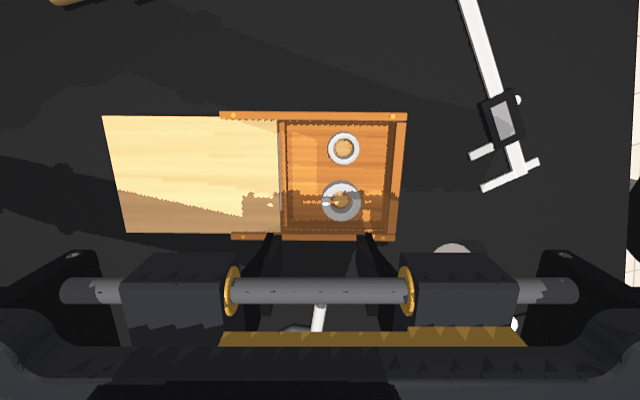

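The lid is out. The smaller ring is at (343,148) and the larger one at (341,202), on the case's -y side. I'll measure the larger ring and check the lid edge at (280,175).

Run:
```python
from h import *
r=ray('wrist',[(341.3,202)],.028)[0]; s=ray('wrist',[(343,148)],.028)[0]
c=np.array([.5572,-.1995,0]); R=Ro.from_euler('z',-15.3,degrees=True).as_matrix()
e=ray('wrist',[(279.5,175),(102,116),(126,233)],.0405)
print(r,s,np.linalg.norm(r-s),[(R.T@(q-c)).round(4) for q in (r,s,*e)])
im=cv2.imread('pics/w2.png'); cv2.imwrite('pics/c2.png',cv2.resize(im[105:250,210:410],None,fx=4,fy=4,interpolation=cv2.INTER_CUBIC))
go(r[0],r[1],.06,74.7)
```

```text
[ 0.58379761 -0.23849239  0.028     ] [ 0.60197643 -0.1744923   0.028     ] 0.0665317993227867 [array([ 0.0359, -0.0306,  0.028 ]), array([0.0366, 0.0359, 0.028 ]), array([-0.0374,  0.0068,  0.0405]), array([-0.228 ,  0.0733,  0.0405]), array([-0.2308, -0.066 ,  0.0405])]
shift [-30.   28.  144.8] turn -0.004
```

View pics/c2.png

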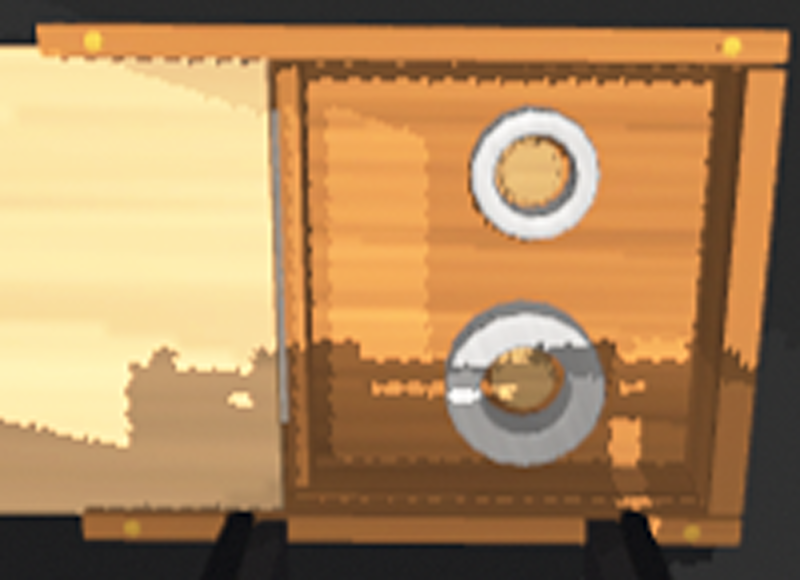

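Call:
{"op": "arm_command", "data": {
  "series": "-7.5 7 0 0 60;-7.5 7 5 0 60;-7.5 7 30 0 60;-7.5 7 35 0 60;0 0 35 0 60;0 0 25 0 60;0 0 14.5 0 60;0 0 0 0 60;0 0 0 0 60;0 0 0 0 60"
}}

```text
time_s: 14.78
tool_pos: [0.5866, -0.239, 0.0628]
tool_rot: [179.8, -0.0, 74.5]
force: [-0.4, -0.3, 0.5]
grip_width: 0.0663
grasp_force: 0.0
```

Run:
```python
from h import *
go(.5838,-.239,.0115,74.7); print(telemetry.get_obs()['grip_width'])
```

```text
shift [-0.7 -2.8 51.3] turn -0.003
0.06632461576818958
```

Call:
{"op": "arm_command", "data": {
  "series": "-0.4 -2.2 6 0 60;0 0 10 0 60;0 0 10 0 60;0 0 8 0 60;0 0 6 0 60;0 0 4 0 60;0 0 3 0 60;0 0 2 0 60;0 0 1 0 60;0 0 0 0 60;0 0 0 0 60;0 0 0 0 60"
}}

```text
time_s: 15.78
tool_pos: [0.5835, -0.2385, 0.011]
tool_rot: [180.0, -0.0, 74.5]
force: [-0.9, 0.4, -0.1]
grip_width: 0.0664
grasp_force: 0.0
```

Call:
{"op": "arm_command", "data": {
  "series": "0 0 0 0 160;0 0 0 0 160;0 0 0 0 160;0 0 0 0 160;0 0 0 0 160;0 0 0 0 160;0 0 0 0 160;0 0 0 0 160",
  "squeeze": 25
}}

```text
time_s: 16.45
tool_pos: [0.5833, -0.2384, 0.0108]
tool_rot: [180.0, -0.0, 74.5]
force: [-0.5, 0.1, 1.8]
grip_width: 0.0486
grasp_force: 25.0
```

Call:
{"op": "arm_command", "data": {
  "series": "0 0 -2 0 160;0 0 -4 0 160;0 0 -6 0 160;0 0 -10 0 160;0 0 -18 0 160;0 0 -28 0 160;0 0 -32 0 160;0 0 -32 0 160;0 0 -32 0 160;0 0 -28 0 160;0 0 -12 0 160;0 0 0 0 160;0 0 0 0 160"
}}

```text
time_s: 17.53
tool_pos: [0.5831, -0.2383, 0.2144]
tool_rot: [180.0, -0.0, 74.5]
force: [-0.9, 0.5, -2.1]
grip_width: 0.0486
grasp_force: 25.0
```

Run:
```python
from h import *
o=telemetry.get_obs();print(o['grip_width'],o['grasp_force'],o['qpos'])
im=cams.read_camera('side')
g=cv2.inRange(cams.read_camera('top')[130:280,110:210],(90,90,90),(255,255,255))
n,l,st,c=cv2.connectedComponentsWithStats(g); i=1+np.argmax(st[1:,4]); px=c[i]+[110,130]; print(px,st[i],ray('top',[px],.128))
go(.5487,.3113,.24,74.5)
```

```text
0.0485763387913682 24.99970035161823 [-24.66354927  24.11564728  58.79612546  88.59188848 -20.88517543
  79.09343178  20.42526594]
[158.8545809  208.89473684] [  20   50   59   58 2565] [[0.54872009 0.31127704 0.128     ]]
shift [ 520.1 -178.8  -26.6] turn 0.001
```

Call:
{"op": "arm_command", "data": {
  "series": "10 -3.5 -2 0 160;20 -7 -2 0 160;30 -10.3 -2 0 160;30 -10.3 -2 0 160;30 -10.3 -2 0 160;30 -10.3 -2 0 160;30 -10.3 -2 0 160;30 -10.3 -2 0 160;30 -10.3 -2 0 160;30 -10.3 -2 0 160;20 -7 -2 0 160;10 -3.5 -2 0 160;0 0 0 -0.1 160;0 0 0 -0.115 160;0 0 0 -0.115 160;0 0 0 -0.115 160;0 0 0 -0.115 160;0 0 0 -0.115 160;0 0 0 -0.1 160;0 0 0 0 160"
}}

```text
time_s: 19.3
tool_pos: [0.563, 0.0768, 0.2374]
tool_rot: [-179.9, 0.0, 119.0]
force: [-0.2, 0.9, -2.8]
grip_width: 0.0489
grasp_force: 25.0
```

Run:
```python
from h import *
o=telemetry.get_obs();print(o['grip_width'],o['grasp_force'],o['qpos'])
C=cam('wrist'); im=cams.read_camera('wrist'); cv2.imwrite('pics/w3.png',im)
print(proj('wrist',[.5487,.3113,.128],C)); go(.5487,.3113,.24,o['tool_rot'][2])
t=np.linspace(0,2*np.pi,9)[:-1]; print(proj('wrist',np.array([.5487+.075*np.cos(t),.3113+.075*np.sin(t),0*t+.128]).T,C).round())
```

```text
0.048867913494166415 24.997672182507813 [-55.54252612  10.54178798  51.28108476  95.27499546  -8.31210344
  78.32726811  25.94972559]
[[453.42207072 -71.43933788]]
shift [212.4 100.   -2.7] turn -0.004
[[ 529.  -15.]
 [ 555. -106.]
 [ 520. -189.]
 [ 438. -202.]
 [ 370. -134.]
 [ 357.  -38.]
 [ 398.   27.]
 [ 466.   35.]]
```

View pics/w3.png

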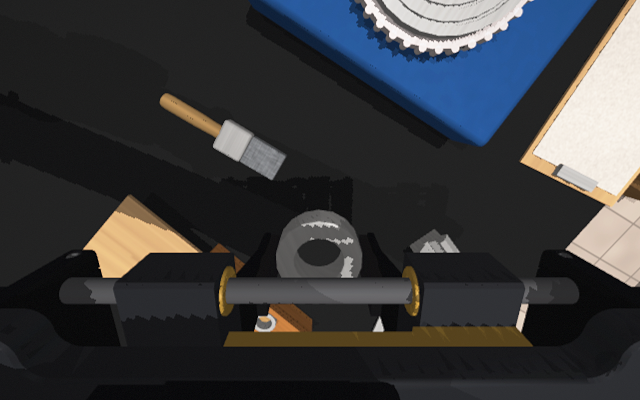

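The ring is held square between the fingers at (318,250). The turntable's edge is at the top of the frame, near (440,40). I'll move closer and look again.

Call:
{"op": "arm_command", "data": {
  "series": "10 5 -2 0 160;20 9.5 0 0 160;30 14 0 0 160;30 14 0 0 160;20 9.5 0 0 160;10 5 0 0 160;0 0 0 0 160;0 0 0 0 160;0 0 0 0 160"
}}

```text
time_s: 20.1
tool_pos: [0.5559, 0.2083, 0.2408]
tool_rot: [-180.0, 0.1, 118.7]
force: [-0.3, -0.7, -1.4]
grip_width: 0.0487
grasp_force: 25.0
```

Run:
```python
from h import *
o=telemetry.get_obs();print(o['tool_pos'],o['qpos'])
C=cam('wrist'); im=cams.read_camera('wrist'); cv2.imwrite('pics/w4.png',im)
print(proj('wrist',[.5487,.3113,.128],C)); go(.5487,.3113,.24,o['tool_rot'][2])
t=np.linspace(0,2*np.pi,90)[:-1]
q=proj('wrist',np.array([.5487+.075*np.cos(t),.3113+.075*np.sin(t),0*t+.128]).T,C)
for r in (.025,.05,.075,.0865):
  cv2.polylines(im,[proj('wrist',np.array([.5487+r*np.cos(t),.3113+r*np.sin(t),0*t+.128]).T,C).astype(np.int32)],True,(0,0,255),1)
cv2.imwrite('pics/w4o.png',im)
```

```text
[0.55594625 0.2082764  0.24075902] [-62.88242446  13.84892774  47.23111778  91.46608584 -10.22435328
  79.20573052  14.16804529]
[[367.99451609  93.98024676]]
shift [94.  43.1  0.8] turn -0.0
```

View pics/w4o.png

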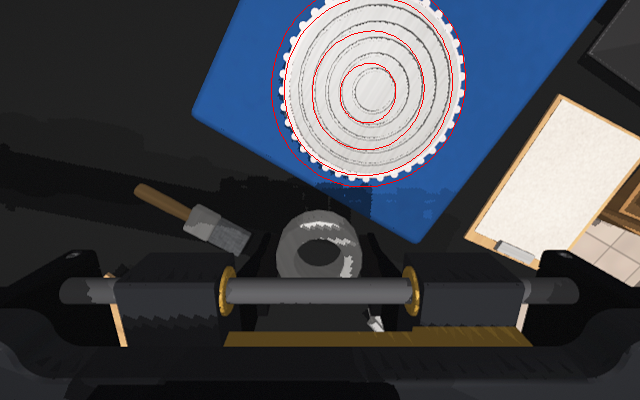

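Run:
```python
from h import *
def ells(im,roi):
    x0,y0,x1,y1=roi; g=cv2.cvtColor(im[y0:y1,x0:x1],cv2.COLOR_BGR2GRAY)
    g=cv2.resize(g,None,fx=4,fy=4,interpolation=cv2.INTER_CUBIC)
    b=cv2.adaptiveThreshold(g,255,cv2.ADAPTIVE_THRESH_MEAN_C,cv2.THRESH_BINARY_INV,41,8)
    for c in cv2.findContours(b,cv2.RETR_LIST,cv2.CHAIN_APPROX_NONE)[0]:
        if len(c)>150:
            e=cv2.fitEllipse(c); a=np.array(e[1])
            if a[0]/a[1]>.8 and len(c)>2*a.mean(): yield (np.array(e[0])/4+[x0,y0]-.375, a/4)
im=cv2.imread('pics/w4.png')
for p,a in ells(im,(270,0,480,190)): print('w',p.round(1),a.round(1),ray('wrist',[p],.128)[0].round(4))
im=cv2.imread('pics/top0.png')
for p,a in ells(im,(120,170,200,245)): print('t',p.round(1),a.round(1),ray('top',[p],.128)[0].round(4))
```

```text
w [372.6  91.1] [35.8 39. ] [0.5512 0.3153 0.128 ]
w [373.5  90.5] [42.7 46.5] [0.5516 0.3161 0.128 ]
w [373.5  88.4] [61.6 73.3] [0.5507 0.3176 0.128 ]
w [373.4  89.3] [69.3 74.5] [0.551  0.3169 0.128 ]
w [374.4  87.8] [ 94.2 103.1] [0.5512 0.3184 0.128 ]
w [373.6  86.3] [120.7 129.8] [0.5499 0.3191 0.128 ]
w [373.8  86.6] [123.8 135. ] [0.5501 0.319  0.128 ]
w [374.   84.4] [146.3 159.5] [0.5493 0.3207 0.128 ]
w [373.9  84.5] [150.6 164.3] [0.5493 0.3205 0.128 ]
w [371.7  82.5] [185.3 204.7] [0.5468 0.321  0.128 ]
t [158.8 208.9] [55.1 57.6] [0.5487 0.3115 0.128 ]
t [158.4 208.8] [62.7 65.3] [0.5489 0.3127 0.128 ]
```

The turntable's inner circles centre at about (373,91), which gives (0.551,0.3155). The top camera gives (0.549,0.312). The target is (0.5497,0.3145).

```bash
python3 -c "
from h import *
o=telemetry.get_obs(); go(.5497,.3145,.24,o['tool_rot'][2])"
```

```text
shift [96.3 45.5  0.8] turn 0.0
```

Call:
{"op": "arm_command", "data": {
  "series": "10 5 0 0 160;20 9.3 0 0 160;25 12 0 0 160;22 10 0 0 160;12.3 6.2 0 0 160;5 2 0 0 160;2 1 0 0 160;0 0 0 0 160;0 0 20 0 160;0 0 25 0 160;0 0 20 0 160;0 0 15 0 160;0 0 9 0 160;0 0 5 0 160;0 0 3 0 160;0 0 0 0 160;0 0 0 0 160"
}}

```text
time_s: 21.57
tool_pos: [0.5493, 0.3171, 0.1447]
tool_rot: [179.9, -0.0, 118.9]
force: [0.2, 0.2, -1.5]
grip_width: 0.0485
grasp_force: 25.0
```

```bash
python3 -c "
from h import *
o=telemetry.get_obs(); go(.5497,.3145,.1308,o['tool_rot'][2]); print(o['qpos'],o['force'],o['wrist_torque'])"
```

```text
shift [-2.5 -1.  13.9] turn 0.0
[-65.7827555   23.03204913  42.60601598  92.65281374 -16.31862367
  70.62812389   8.892862  ] [ 0.23270183  0.24118168 -1.48432298] [-0.04237614  0.0693844   0.01560928]
```

Call:
{"op": "arm_command", "data": {
  "series": "-2 -0.6 0 0 160;0 0 2 0 160;0 0 2 0 160;0 0 2 0 160;0 0 1.5 0 160;0 0 1 0 160;0 0 0.5 0 160;0 0 0.5 0 160;0 0 0 0 160;0 0 0 0 160"
}}

```text
time_s: 22.4
tool_pos: [0.5492, 0.3152, 0.1342]
tool_rot: [180.0, 0.0, 118.9]
force: [0.5, -0.2, -0.8]
grip_width: 0.0488
grasp_force: 25.0
```

Call:
{"op": "arm_command", "data": {
  "series": "0 0 0.4 0 160;0 0 0.4 0 160;0 0 0.4 0 160;0 0 0.4 0 160;0 0 0.4 0 160;0 0 0.3 0 160;0 0 0 0 160"
}}

```text
time_s: 22.98
tool_pos: [0.549, 0.3151, 0.1318]
tool_rot: [-180.0, 0.0, 118.9]
force: [-0.4, -0.5, -1.6]
grip_width: 0.0487
grasp_force: 25.0
```

Call:
{"op": "arm_command", "data": {
  "series": "0 0 0.3 0 160;0 0 0.3 0 160;0 0 0.2 0 160;0 0 0 0 160"
}}

```text
time_s: 23.32
tool_pos: [0.5491, 0.3151, 0.131]
tool_rot: [-180.0, -0.0, 118.9]
force: [-0.2, 0.1, -1.0]
grip_width: 0.049
grasp_force: 25.0
```

Call:
{"op": "arm_command", "data": {
  "series": "0 0 0.2 0 160;0 0 0.2 0 160;0 0 0 0 160"
}}

```text
time_s: 23.57
tool_pos: [0.5491, 0.3152, 0.1308]
tool_rot: [180.0, -0.0, 118.9]
force: [0.7, -0.5, -0.8]
grip_width: 0.0486
grasp_force: 25.0
```

Call:
{"op": "arm_command", "data": {
  "series": "0 0 0.2 0 160;0 0 0.2 0 160;0 0 0.2 0 160;0 0 0 0 160"
}}

```text
time_s: 23.9
tool_pos: [0.5491, 0.3152, 0.1307]
tool_rot: [180.0, -0.0, 118.9]
force: [-3.0, -1.8, 4.8]
grip_width: 0.0487
grasp_force: 25.0
```

Call:
{"op": "arm_command", "data": {
  "series": "0 0 -0.3 0 160;0 0 0 0 160;0 0 0 0 160",
  "squeeze": 4
}}

```text
time_s: 24.15
tool_pos: [0.5492, 0.3152, 0.1306]
tool_rot: [180.0, -0.0, 118.9]
force: [-1.9, -1.4, 4.2]
grip_width: 0.0491
grasp_force: 4.0
```

Call:
{"op": "arm_command", "data": {
  "series": "0 0 0 0 106;0 0 0 0 100;0 0 0 0 94;0 0 0 0 86;0 0 0 0 76;0 0 0 0 66;0 0 0 0 60;0 0 0 0 60;0 0 0 0 60"
}}

```text
time_s: 24.9
tool_pos: [0.5491, 0.3151, 0.1304]
tool_rot: [180.0, 0.0, 118.9]
force: [0.6, 0.2, 0.6]
grip_width: 0.0657
grasp_force: 0.0
```

Released. Now I'll lift straight up, back off a little and check.

Call:
{"op": "arm_command", "data": {
  "series": "0 0 -2 0 60;0 0 -4 0 60;0 0 -8 0 60;0 0 -16 0 60;0 0 -25 0 60;0 0 -30 0 60;0 0 -25 0 60;0 0 -10 0 60;-20 -10 0 0 60;-30 -14 0 0 60;-30 -14 0 0 60;-30 -14 0 0 60;-15 -5 0 0 60;0 0 0 0 60;0 0 0 0 60;0 0 0 0 60"
}}

```text
time_s: 26.23
tool_pos: [0.5593, 0.1797, 0.2503]
tool_rot: [180.0, -0.1, 119.0]
force: [0.5, -0.1, 0.3]
grip_width: 0.0668
grasp_force: 0.0
```

Run:
```python
from h import *
im=cams.read_camera('wrist'); C=cam('wrist'); top=cams.read_camera('top'); cv2.imwrite('pics/w5.png',im)
t=np.linspace(0,2*np.pi,60)[:-1]
print(telemetry.get_obs()['tool_pos'],proj('wrist',[.5492,.3152,.148],C))
v=np.vstack([np.pad(top[130:290,100:380],((0,0),(0,0),(0,0))).repeat(2,0).repeat(2,1)]); w=im[0:260,200:560]
w=cv2.resize(w,None,fx=1.5,fy=1.5); H=np.zeros((590,800,3),np.uint8)
H[:260,:400]=cv2.resize(top[130:290,100:346],(400,260)); H[200:590,260:800]=w; cv2.imwrite('pics/f.png',H)
```

```text
[0.55922966 0.18020999 0.25007734] [[388.25423483  56.64460495]]
```

View pics/f.png

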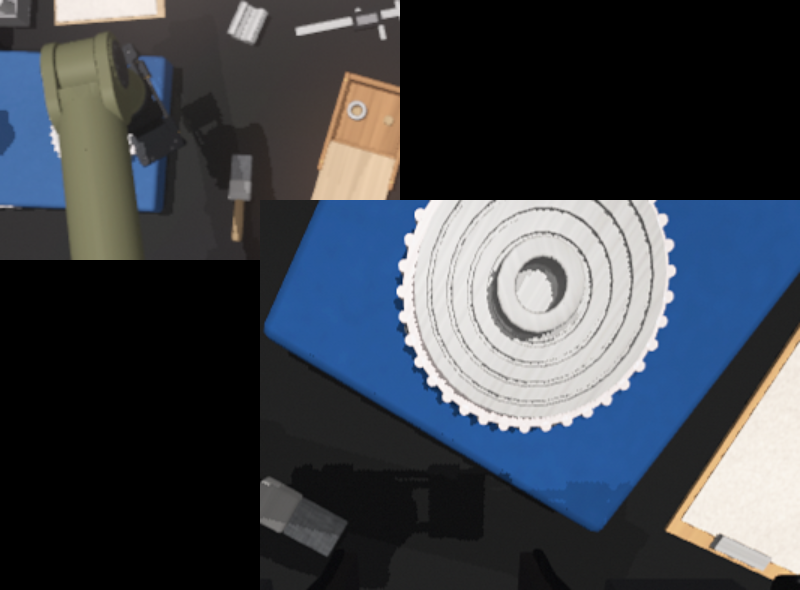

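The ring lies flat near the disc centre, at about (385,59) in the wrist image. The small ring is in the case and the lid is open. I'll put a number on the centring.

Run:
```python
from h import *
im=cv2.imread('pics/w5.png'); x0,y0,x1,y1=280,0,490,160
g=cv2.resize(cv2.cvtColor(im[y0:y1,x0:x1],cv2.COLOR_BGR2GRAY),None,fx=4,fy=4,interpolation=cv2.INTER_CUBIC)
b=cv2.adaptiveThreshold(g,255,cv2.ADAPTIVE_THRESH_MEAN_C,cv2.THRESH_BINARY_INV,41,8)
for c in cv2.findContours(b,cv2.RETR_LIST,cv2.CHAIN_APPROX_NONE)[0]:
    if len(c)>120:
        e=cv2.fitEllipse(c); a=np.array(e[1])/4; p=np.array(e[0])/4+[x0,y0]-.375
        if a[0]/a[1]>.75: print(p.round(1),a.round(1),len(c),ray('wrist',[p],.128)[0,:2].round(4),ray('wrist',[p],.148)[0,:2].round(4))
```

```text
[382.7  59.9] [23.3 29.8] 349 [0.5486 0.3152] [0.5465 0.3108]
[408.4  51.8] [144.9 167.6] 853 [0.565  0.3318] [0.5617 0.3263]
[386.6  56.3] [34.3 39.1] 430 [0.55   0.3193] [0.5477 0.3147]
[384.8  56.5] [57.8 74.3] 859 [0.5487 0.3184] [0.5465 0.3138]
[385.5  59.6] [69.1 77.8] 1079 [0.5506 0.3166] [0.5483 0.3122]
[387.   57.1] [ 93.8 105. ] 2529 [0.5507 0.319 ] [0.5484 0.3143]
[386.8  54.4] [146.5 164.9] 1640 [0.5494 0.3207] [0.5472 0.316 ]
[391.4  57.5] [110.1 132.1] 1511 [0.5543 0.3207] [0.5518 0.3159]
[379.4  59.9] [110.4 136.2] 601 [0.546  0.3138] [0.544  0.3096]
[385.   57.9] [147.8 165.8] 748 [0.5495 0.3176] [0.5473 0.313 ]
[383.7  53.7] [184.7 205. ] 3851 [0.5466 0.3199] [0.5446 0.3152]
```

```bash
python3 -c "
from h import *
print(env.sign_off())"
```

```text
the job is handed in; nothing more can be done
None
```

The job is handed in: the lid is open at its stop, pressed with no more than about 22 N in my readings; the larger ring lies flat about 3 mm from the turntable's centre by my measurement, set down at about 5 N; and the smaller ring is still in the case.

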